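# Put the potter's knife away and snap both tool boxes shut

### The job

Put the wooden knife into the long, empty tool box so that it lies flat on the bottom. Then fold the long box's cover over and press it down until it snaps fully shut, and after that fold over and snap shut the cover of the short box in the same way. Leave everything else on the bench where it stands.

Things in the scene. Friction and masses are not known exactly. Their poses are not given: they have to be found in the camera images.
- knife: flat wooden potter's knife, 140 mm long, 50 g or so, loose on the table: handle 90 mm long, 22 mm wide, 16 mm high (x from -70 to +20 mm), with a thin brass band, then a blade 50 mm long, 16 mm wide, 6 mm high (x from 20 to 70 mm). Origin: on its underside, at mid-length; x points along it to the blade's tip, z up. Only the long box can take it
- knife_grip (a point): where to hold the knife: middle of the handle near its balance, 20 mm behind the knife's origin, 8 mm above its underside
- long_box: open grey plastic box, the longer of the two, outside 95 mm (x) by 200 mm (y), 45 mm high, walls and floor 5 mm thick, fixed to the table by a foot plate; inside 85 by 190 mm, 40 mm deep, empty. Origin: centre of its underside; y along its length, -x is its front (robot side); its cover is hinged on the top of its rear (+x) wall
- short_box: open grey plastic box, the shorter of the two, outside 95 mm (x) by 115 mm (y), 45 mm high, walls and floor 5 mm thick, fixed to the table by a foot plate; it holds three small clay stamps up to 33 mm above the table. Origin: centre of its underside; y along its length, -x is its front (robot side); its cover is hinged on the top of its rear (+x) wall
- long_cover (a joint): angle of the long box's grey cover (rad): 0 = shut and latched, 1.57 = upright, at most 2.3. Starts leaning back, 1.8 to 2.1. A plate 107 mm from hinge to front edge, 6 mm thick, as long as the box. Stiff hinge (about 0.09 N m): it stays where it is left. A snap catch resists it from about 0.12 to 0.05; pressed past that it jumps home to 0 and is held
- long_cover_hinge (a point): centre of the long box's cover hinge, on the hinge axis (which runs along the box's y): 47.5 mm behind the box's centre, 45 mm above the table. The point turns with the cover
- long_cover_edge (a point): middle of the front edge of the long box's cover, on its outer face (top when shut; far side when open): 107 mm from the hinge, 6.5 mm out from it; 51.5 mm above the table when shut. A 44 mm wide tab sticks out 17 mm from its inner face here. The catch is under it: press down here or up to 20 mm towards the hinge, with about 8 to 12 N, to snap it shut
- short_cover (a joint): angle of the short box's grey cover (rad): 0 = shut and latched, 1.57 = upright, at most 2.3. Starts leaning back, 1.8 to 2.1. A plate 107 mm from hinge to front edge, 6 mm thick, as long as the box. Stiff hinge (about 0.09 N m): it stays where it is left. A snap catch resists it from about 0.12 to 0.05; pressed past that it jumps home to 0 and is held
- short_cover_hinge (a point): centre of the short box's cover hinge, on the hinge axis (which runs along the box's y): 47.5 mm behind the box's centre, 45 mm above the table. The point turns with the cover
- short_cover_edge (a point): middle of the front edge of the short box's cover, on its outer face (top when shut; far side when open): 107 mm from the hinge, 6.5 mm out from it; 51.5 mm above the table when shut. A 44 mm wide tab sticks out 17 mm from its inner face here. The catch is under it: press down here or up to 20 mm towards the hinge, with about 8 to 12 N, to snap it shut
- bowl: white bowl, 130 mm across, 50 mm high, beyond the boxes; leave alone. Origin: centre of its underside
- clay: grey-brown block of clay, 100 by 90 by 50 mm, beyond the boxes; leave alone. Origin: centre of its underside
- jar: glaze jar, 72 mm across, 90 mm high, to the robot's right; leave alone. Origin: centre of its underside
- bat: plywood board, 160 by 110 by 18 mm, lying to the robot's left; leave alone. Origin: centre of its underside
Not all that is in view belongs to the job. Of the things that look like the knife, take the one that is farthest to the robot's left at the start. Leave any green look-alike of the long_box alone.

How it is judged:
On the way, in this order (a step that is already met when the one before it is completed fails the run):
1. the knife lies flat in the long box, let go, while the box is still open (x of knife in the frame of long_box between -0.042 and 0.042 m and y of knife in the frame of long_box between -0.05 and 0.05 m and z of knife in the frame of long_box between 0 and 0.02 m and angle between knife's own x axis and vertical between 1.42 and 1.72 rad and contact force between knife and the fingers below 0.1 N and value of joint long_cover above 0.8 rad), for 0.2 s.
2. the long box's cover is snapped shut (value of joint long_cover below 0.03 rad), for 0.2 s.
3. the short box's cover is snapped shut (value of joint short_cover below 0.03 rad), for 0.2 s.
At the end, for the whole second after the job is handed in: The knife lies at rest, flat (within 0.15 rad) on the floor of the long box (its origin within 42 mm across and 50 mm along of the box's centre), and both covers are held shut by their catches (both angles under 0.03 rad) (x of knife in the frame of long_box between -0.042 and 0.042 m and y of knife in the frame of long_box between -0.05 and 0.05 m and z of knife in the frame of long_box between 0 and 0.02 m and angle between knife's own x axis and vertical between 1.42 and 1.72 rad and value of joint each of long_cover, short_cover below 0.03 rad and linear speed of knife below 0.02 m/s); the robot touches nothing.
It fails at once if the bowl is shifted by more than 30 mm (distance of bowl from where it was at the start of the episode above 0.03 m).
It fails at once if the clay is shifted by more than 30 mm (distance of clay from where it was at the start of the episode above 0.03 m).
It fails at once if the jar is shifted by more than 30 mm (distance of jar from where it was at the start of the episode above 0.03 m).
It fails at once if the bat is shifted by more than 30 mm (distance of bat from where it was at the start of the episode above 0.03 m).
It also fails if it takes over 64 s, if anything falls off the work surface, if the arm or the gripper's body presses on something with over 40 N, if the wrist force passes 120 N, or if a joint passes its speed limit or range.

### The arm

A 6-joint arm with a two-finger parallel gripper is mounted at the origin on the work surface. World frame = base frame: x ahead of the robot, y to its left, z up, the work surface at z = 0. Lengths are in m, angles in rad, forces in N, time in s.
With the tool pointing down it reaches from about 0.25 to 0.775 m from the base axis. Payload 4 kg.
Tool frame: the origin (TCP) lies at the very end of the fingers, on their centre line; the grasp point (between the pads) lies manip.pinch_z behind it (manip.pinch_z is the distance from the TCP to the grasp point, in m); x points along the fingers, y is the direction in which the jaws open and shut, and the axes are right-handed (so a half turn about x gives the same grasp; the last joint's range is limited). The gripper opens to 94 mm and grips with 3 to 60 N. Pads are 16 mm wide; open, the fingers measure 119 mm over their backs; the gripper's body (75 mm by 177 mm) begins 78 mm behind the grasp point.
Start: joints at [1.087, 0.087, 1.371, -0, 1.684, -0.103], TCP at [0.204, 0.511, 0.206] pointing down, gripper open.
Joint ranges: [-3.1, 3.1], [-0.76, 2.03], [0.27, 2.55], [-1.08, 4.22], [0.17, 2.65], [-2.57, 2.57]. Speed limits (rad/s): [2.79, 2.79, 3.14, 3.14, 3.14, 3.14].

### API

Orientations are given as a 3x3 rotation matrix whose columns are the frame's x, y, z axes.
In Python, from plant import manip, vision, job, monitor gives the robot as it stands. Calls block until the motion is done:
- manip.movep(position, orientation): joint-space move of the TCP to a pose.
- manip.move_linear(position, vel=0.15, ori=None): straight line of the TCP; ori=None keeps the orientation; vel is the mean speed in m/s.
- manip.goto_joints(angles): joint-space move.
- manip.grip(opening): opening from 0.0 (shut) to 1.0 (fully open); the grip force is fixed at half the most; returns when the fingers have stopped.
- manip.wait(seconds).
- manip.solve_ik(position, orientation): joint angles nearest the present ones, or None.
- vision.read_camera(name): name is "scene" or "top"; returns a dict with "color" (480x640x3 uint8, red, green, blue), "z_map" (480x640 float32, m along the optical axis (not along the pixel's ray), 0 where there is no reading), "intrinsics" (3x3 intrinsics, pixels), "k1" (the pictures are not rectified: a ray, as slopes to the right and down, at radius r is drawn at 1 + k1 r^2 times it, then the intrinsics apply), "pose" (4x4, takes a point from camera to world coordinates). Camera axes: x right, y down, z forward; pixel columns grow to the right and rows downward; lengths in m; the calibration is good to about 2 mm. A picture is of the moment at which its call begins.
A pose or a line that the arm cannot do raises manip.MotionError and nothing moves.
- job.finish_job(): hands the job in, once; it reports no verdict.
Readings, each from a call of its own:
- monitor.read_time_s(): time.
- monitor.read_q(): joint angles.
- monitor.read_dq(): joint speeds.
- monitor.read_effort(): joint torques, N m.
- monitor.read_ee_pos(): TCP position.
- monitor.read_tool_rot(): TCP orientation.
- monitor.read_ft_force(): force on the tool from outside, world axes, zero at the start.
- monitor.read_torque(): the same for the moment, N m.
- monitor.read_grip_width(): opening from 0.0 (shut) to 1.0 (fully open).
Only numpy, scipy, OpenCV 4.12 (cv2) and the standard library are available. Lean on these libraries where they do the work, as an engineer would, in place of code of your own. Each camera call takes 0.05 s, during which the arm holds its last target. There are 200 camera calls.

## Working session

There is one attempt and no reset: what is moved stays moved. The work goes in short steps, each a Python script; the robot and the scene stay as the last script left them, time stands still between calls to the robot, and variables do not carry over. Pictures are saved under pics/ and viewed, about 8 in all and at most 12, crops included, and the job is handed in when it is done.

```bash
ls; mkdir -p pics; python3 - <<'E'
from plant import manip, vision, job, monitor
import cv2,numpy as np
for n in("scene","top"):
    c=vision.read_camera(n); np.savez(f'{n}0.npz',**c)
    cv2.imwrite(f'pics/{n}0.png',c["color"][...,::-1]); print(n,c["intrinsics"],c["k1"],c["pose"].round(3),(c["z_map"]>0).mean())
print(manip.pinch_z,monitor.read_time_s(),monitor.read_tool_rot().round(3),monitor.read_ft_force())
E
```

```text
pics
scene [[556.43976182   0.         314.55553503]
 [  0.         556.43976182 253.26056131]
 [  0.           0.           1.        ]] -0.11981418859846464 [[ 0.002  0.833 -0.554  1.44 ]
 [ 1.    -0.003 -0.002  0.023]
 [-0.004 -0.554 -0.833  1.491]
 [ 0.     0.     0.     1.   ]] 0.995986328125
top [[542.02148754   0.         309.00114713]
 [  0.         542.02148754 243.74610007]
 [  0.           0.           1.        ]] -0.06014054678089046 [[ 0.023 -0.993  0.116  0.348]
 [-1.    -0.024 -0.013  0.028]
 [ 0.016 -0.116 -0.993  1.332]
 [ 0.     0.     0.     1.   ]] 0.9960579427083334
0.0188 0.1 [[-0.001  0.372  0.928]
 [-0.002  0.928 -0.372]
 [-1.    -0.002 -0.   ]] [ 0.22915154 -0.24230911 -0.72646333]
```

View pics/top0.png

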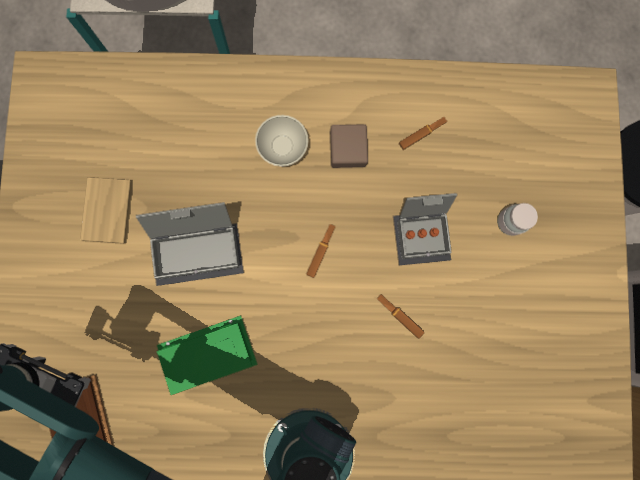

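View pics/scene0.png

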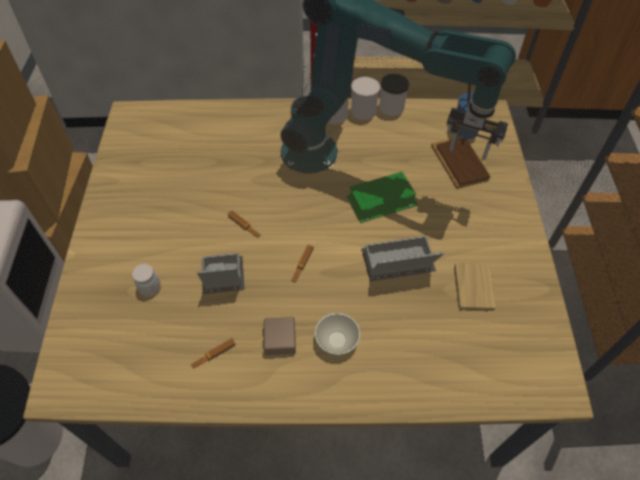

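The top view is rotated so that image left is +y, the robot's left. There are three knife look-alikes in it, at (321,250), (400,316) and (423,133). The farthest to the robot's left is (321,250), with its handle towards the robot. The long grey box is at (197,255), the short box at (423,240), and the green decoy at (207,355). Next I'll take measurements and check a close crop.

```bash
cat > h.py <<'E'
import cv2,numpy as np
from plant import manip, vision, job, monitor
def cast(c,px,z):
    "pixels (N,2) -> world points on plane height z"
    d=np.array([c["k1"].item() if hasattr(c["k1"],'item') else c["k1"],0,0,0],float)
    # forward model: draw = ray*(1+k1 r^2) == OpenCV k1
    n=cv2.undistortPoints(np.asarray(px,float).reshape(-1,1,2),c["intrinsics"],d).reshape(-1,2)
    r=np.c_[n,np.ones(len(n))]@c["pose"][:3,:3].T; o=c["pose"][:3,3]
    return o+r*((z-o[2])/r[:,2])[:,None]
def cloud(c):
    h,w=c["z_map"].shape; v,u=np.mgrid[:h,:w]
    d=np.array([float(c["k1"]),0,0,0])
    n=cv2.undistortPoints(np.stack([u,v],-1).reshape(-1,1,2).astype(float),c["intrinsics"],d).reshape(-1,2)
    p=np.c_[n,np.ones(len(n))]*c["z_map"].reshape(-1,1)
    return (p@c["pose"][:3,:3].T+c["pose"][:3,3]).reshape(h,w,3)
E
python3 - <<'E'
from h import *
for n in("top","scene"):
    c=dict(np.load(f'{n}0.npz')); P=cloud(c); col=c["color"]
    hsv=cv2.cvtColor(col,cv2.COLOR_RGB2HSV).astype(int)
    print(n,'table z',np.median(P[(abs(P[...,0]-.45)<.3)&(abs(P[...,1])<.3)][:,2]))
    # knife by colour
    m=((hsv[...,1]>130)&(hsv[...,0]<17)&(P[...,2]<.04)&(P[...,2]>-.02)&(P[...,0]>.3)&(P[...,0]<.75)&(abs(P[...,1])<.3)).astype(np.uint8)
    m=cv2.morphologyEx(m,cv2.MORPH_CLOSE,np.ones((3,3)))
    k,L,st,ce=cv2.connectedComponentsWithStats(m)
    for i in range(1,k):
        if st[i,4]<60: continue
        v,u=np.nonzero(L==i); w=cast(c,np.c_[u,v],.008)[:,:2]
        r=cv2.minAreaRect(w.astype(np.float32)*1000); a=cv2.boxPoints(r)
        mu=w.mean(0); e=np.linalg.svd(w-mu,full_matrices=0)[2][0]; t=(w-mu)@e
        wid=[np.ptp(((w-mu)@[-e[1],e[0]])[(t>lo)&(t<hi)]) for lo,hi in((-.06,-.03),(.03,.06))] 
        print(ce[i].round(),st[i,4],'rect',np.round(r[0],1),np.round(r[1],1),'axis',e.round(3),np.degrees(np.arctan2(e[1],e[0])).round(1),'wid',np.round(wid,4))
    if n=='top':
        for x0,y0,x1,y1,nm in((130,195,255,295,'L'),(385,185,465,275,'S')):
            Q=P[y0:y1,x0:x1].reshape(-1,3)
            s=hsv[y0:y1,x0:x1,1].ravel()<80
            R=Q[s&(abs(Q[:,2]-.045)<.007)]; r=cv2.minAreaRect(R[:,:2].astype(np.float32)*1000); print(nm,'rim',len(R),r)
            C=Q[s&(Q[:,2]>.06)]; m=C.mean(0); sv=np.linalg.svd(C-m,full_matrices=0); print(' cover',len(C),m.round(3),sv[2].round(3).tolist(),'max z',C[:,2].max(), 'y',C[:,1].min(),C[:,1].max())
            F=Q[s&(abs(Q[:,2]-.005)<.003)];print(' floor',cv2.minAreaRect(F[:,:2].astype(np.float32)*1000))
        a=cv2.resize(col[195:295,125:255],None,fx=3,fy=3,interpolation=2);b=cv2.resize(col[195:295,385:465],None,fx=3,fy=3,interpolation=2);k=cv2.resize(col[215:287,290:350],None,fx=4,fy=4,interpolation=2)
        o=np.zeros((590,640,3),np.uint8);o[:300,:390]=a;o[:300,395:635]=b;o[302:590,:240]=k
        cv2.imwrite('pics/crop.png',o[...,::-1])
E
```

```text
top table z 0.0007254950985864372
[320. 252.] 434 rect [487.4 -19.9] [ 20.7 138.8] axis [-0.924  0.382] 157.5 wid [0.0158 0.0207]
[399. 314.] 400 rect [ 335.5 -212. ] [129.4  22.8] axis [-0.64  -0.768] -129.8 wid [0.0157 0.0223]
L rim 715 ((472.5924072265625, 286.4354553222656), (103.69361114501953, 202.110107421875), 9.103206634521484)
 cover 1957 [0.539 0.294 0.123] [[-0.13, -0.236, 0.963], [0.179, -0.961, -0.212], [-0.975, -0.145, -0.168]] max z 1.3321305379142852 y 0.027929156420358484 0.3990647188364236
 floor ((482.4635009765625, 298.922607421875), (153.46722412109375, 237.0006866455078), 9.027679443359375)
S rim 441 ((527.3469848632812, -269.25860595703125), (100.12428283691406, 117.34943389892578), 7.158730983734131)
 cover 882 [ 0.585 -0.254  0.135] [[-0.179, 0.229, 0.957], [0.148, -0.955, 0.256], [-0.973, -0.188, -0.137]] max z 1.3321305379142852 y -0.31921639004287855 0.027929156420358484
 floor ((534.6121215820312, -280.3206787109375), (141.71595764160156, 153.8230743408203), 7.538515567779541)
scene table z 0.0007017486758361668
[244. 224.] 186 rect [ 334.7 -215. ] [140.6  22.8] axis [0.674 0.739] 47.6 wid [0.0228 0.0151]
[302. 262.] 229 rect [490.  -21.6] [ 20.9 143.7] axis [ 0.931 -0.364] -21.3 wid [0.0212 0.015 ]
```

View pics/crop.png

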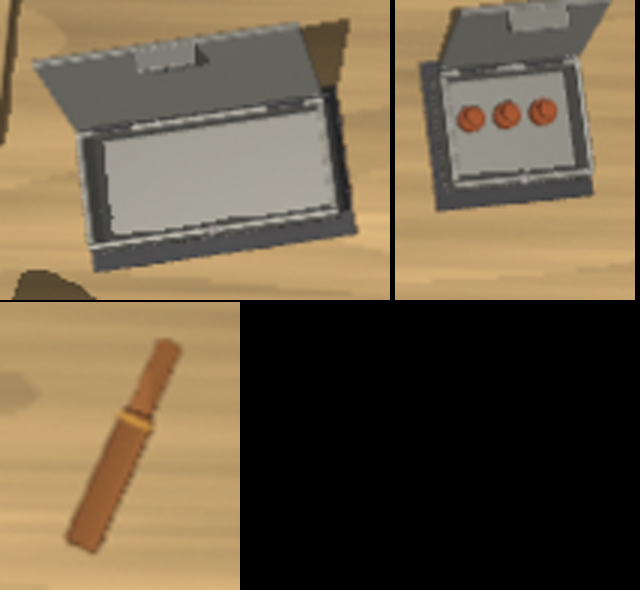

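The crop shows the chosen knife with its brass band. The handle points to lower left and the blade to upper right, so its yaw is about -22° and its centre about (0.4885, -0.0207). The long box is empty and the short box holds three stamps. I'll pick up the knife after checking IK for the later poses, and take cover angles from the depth data.

```bash
cat >> h.py <<'E'
BOX={'L':(np.array([.4687,.2858]),np.radians(9.1),.2),'S':(np.array([.525,-.2695]),np.radians(7.2),.115)}
def bw(b,p):
    "box frame -> world"
    c,a,_=BOX[b]; return np.array([c[0]+np.cos(a)*p[0]-np.sin(a)*p[1],c[1]+np.sin(a)*p[0]+np.cos(a)*p[1],p[2]])
def bv(b,v): return bw(b,v)-bw(b,(0,0,0))
def ori(a,j):
    a=np.array(a)/np.linalg.norm(a); j=np.array(j)/np.linalg.norm(j); return np.c_[a,j,np.cross(a,j)]
def boxframe(b,P):
    c,a,_=BOX[b]; R=np.array([[np.cos(a),-np.sin(a)],[np.sin(a),np.cos(a)]]); Q=P.copy(); Q[...,:2]=(P[...,:2]-c)@R; return Q
def st(): print('t',round(monitor.read_time_s(),2),'p',monitor.read_ee_pos().round(4),'F',np.round(monitor.read_ft_force(),1),'w',round(monitor.read_grip_width(),3))
th=np.radians(20); PX,PY=.005,.02
RP=ori(bv('L',(np.sin(th),0,-np.cos(th))),bv('L',(np.cos(th),0,np.sin(th))))
E
cat > a.py <<'E'
from h import *
c=dict(np.load('top0.npz')); P=cloud(c)
for b,hl in(('L',.1),('S',.0575)):
    Q=boxframe(b,P).reshape(-1,3)
    C=Q[(abs(Q[:,1])<hl*.8)&(Q[:,2]>.07)&(Q[:,2]<.16)&(Q[:,0]>.02)&(Q[:,0]<.15)]
    k=np.polyfit(C[:,2]-.045,C[:,0],1); print(b,len(C),'lean',np.arctan(k[0]),'x at hinge z',k[1],'zmax',C[:,2].max())
    R=Q[(abs(Q[:,2]-.045)<.004)&(abs(Q[:,1])<hl+.015)&(Q[:,0]>-.07)&(Q[:,0]<.03)]; print(' front/y extents',np.percentile(R[:,0],[0,2,10]).round(4),np.percentile(R[:,1],[0,2,98,100]).round(4))
y=np.radians(-22); kx=np.array([np.cos(y),np.sin(y),0]); g=np.array([.4885,-.0207,0])-.02*kx
R0=ori((0,0,-1),(-kx[1],kx[0],0)); print(g)
print(manip.solve_ik(g+[0,0,.002],R0),manip.solve_ik(bw('L',(PX,PY,.02)),RP),manip.solve_ik(bw('L',(PX-.05,PY,.16)),RP))
manip.movep(g+[0,0,.08],R0); st()
manip.move_linear(g+[0,0,.003],vel=.1); st()
manip.grip(0.0); st()
manip.move_linear(g+[0,0,.15],vel=.15); st()
cc=vision.read_camera('top'); cv2.imwrite('pics/g.png',cv2.resize(cc["color"][180:320,240:420],None,fx=3,fy=3)[...,::-1])
E
python3 a.py
```

```text
L 1405 lean 0.30600540286062455 x at hinge z 0.05377932909410499 zmax 0.15740205543067054
 front/y extents [-0.0479 -0.0456 -0.0445] [-0.101  -0.1006  0.1     0.101 ]
S 628 lean 0.16595855666786055 x at hinge z 0.052806794063510715 zmax 0.15782120497978802
 front/y extents [-0.0477 -0.047  -0.0454] [-0.0579 -0.0576  0.0582  0.0586]
[ 0.46995632 -0.01320787  0.        ]
[-1.48778975e-01  4.79265661e-02  1.83305199e+00 -4.44089210e-16
  1.26061410e+00 -1.33560287e+00] [ 0.55970849  0.01721478  1.87185676 -0.16654694  0.93583668  0.47839978] [ 0.60770156 -0.20482051  1.77967144 -0.15685854  1.25355628  0.4743289 ]
t 2.25 p [ 0.4703 -0.0125  0.0803] F [ 0.4 -0.   0.2] w 1.002
t 3.17 p [ 0.4706 -0.0132  0.0036] F [-0.   0.5  0.1] w 0.999
t 4.27 p [ 0.47   -0.0132  0.003 ] F [-0.4  0.4 -0.7] w 0.231
t 5.4 p [ 0.4692 -0.0131  0.1488] F [-0.4  0.8 -0.1] w 0.229
```

The grip width of 21.6 mm matches the 22 mm handle, and the box extents confirm the measured frames. Next I'll place the knife.

```bash
cat > b.py <<'E'
from h import *
a=RP[:,0]; p=bw('L',(PX,PY,.02))
manip.movep(p-a*.15,RP); st()
manip.move_linear(p,vel=.12); st()
manip.grip(.33); manip.wait(.3); st()
manip.move_linear(p-a*.15,vel=.15); st()
manip.grip(0.0)
manip.movep(bw('L',(-.12,0,.28)),ori((0,0,-1),bv('L',(0,1,0)))); st()
c=vision.read_camera('top'); np.savez('t1.npz',**c); cv2.imwrite('pics/p.png',cv2.resize(c["color"][185:305,120:270],None,fx=4,fy=4,interpolation=2)[...,::-1])
E
python3 b.py
```

```text
t 7.04 p [0.4199 0.2978 0.1607] F [ 0.1 -0.6  0.1] w 0.228
t 8.44 p [0.471  0.3067 0.021 ] F [-0.2  0.1  0.3] w 0.232
t 9.13 p [0.4704 0.3063 0.0199] F [-0.4  0.2 -0.4] w 0.327
t 10.28 p [0.4194 0.2978 0.1597] F [-0.1  0.  -0.3] w 0.331
t 12.41 p [0.3501 0.2668 0.2796] F [0.2 0.5 0.8] w 0.004
```

View pics/p.png

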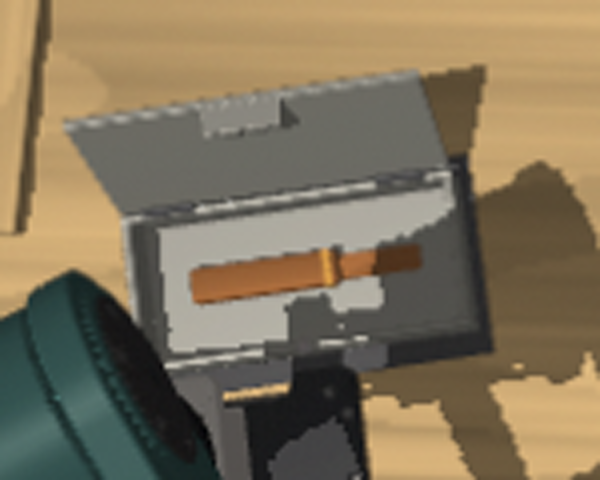

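The knife lies in the middle of the long box, along its length. I'll check its height numerically and then close the long cover.

```bash
cat > cover.py <<'E'
from h import *
def close(b,back):
    R=ori((0,0,-1),bv(b,(0,1,0)))
    L=lambda p,v=.12:(manip.move_linear(bw(b,p),vel=v),print(np.round(monitor.read_ft_force(),1),end=' '))
    L((back,0,.28),.25); L((back,0,.12),.2); L((.062,0,.12)); 
    for al,r in((75,.085),(60,.095),(45,.1),(25,.102),(12,.102)):
        t=np.radians(al); L((.0475-r*np.cos(t)+.0065*np.sin(t)+.008,0,.045+r*np.sin(t)+.0065*np.cos(t)))
    x=.0475-.102+.008
    print()
    for z in np.arange(.062,.0455,-.002):
        manip.move_linear(bw(b,(x,0,z)),vel=.03); F=monitor.read_ft_force(); print(round(z,3),monitor.read_ee_pos()[2].round(4),np.round(F,1))
        if F[2]>16: break
    manip.wait(.2); L((x,0,.15),.2); st()
def angle(b,f):
    c=vision.read_camera('top'); np.savez(f,**c); Q=boxframe(b,cloud(c)).reshape(-1,3); hl=BOX[b][2]/2
    C=Q[(abs(Q[:,1])<hl*.9)&(abs(Q[:,0])<.045)&(Q[:,2]>.03)&(Q[:,2]<.075)]
    k=np.polyfit(C[:,0],C[:,2],1); print(b,len(C),'slope',-k[0],'z mid',k[1]); return c
E
python3 - <<'E'
from cover import *
c=dict(np.load('t1.npz')); Q=boxframe('L',cloud(c)); hsv=cv2.cvtColor(c["color"],cv2.COLOR_RGB2HSV)
m=(hsv[...,1]>130)&(hsv[...,0]<18)&(abs(Q[...,0])<.04)&(abs(Q[...,1])<.09)&(Q[...,2]<.04)
q=Q[m]; print(len(q),q.min(0),q.max(0),[ (round(y,2),np.median(q[abs(q[:,1]-y)<.01,2]).round(4)) for y in np.arange(-.07,.08,.02)])
R=ori((0,0,-1),bv('L',(0,1,0)))
close('L',.115)
manip.movep(bw('L',(-.17,-.05,.28)),R)
angle('L','t2.npz'); st()
E
```

```text
415 [-0.00615344 -0.06997715  0.00391695] [0.01413145 0.06850168 0.02884687] [(np.float64(-0.07), np.float64(0.0112)), (np.float64(-0.05), np.float64(0.011)), (np.float64(-0.03), np.float64(0.01)), (np.float64(-0.01), np.float64(0.0204)), (np.float64(0.01), np.float64(0.0209)), (np.float64(0.03), np.float64(0.0205)), (np.float64(0.05), np.float64(0.0205)), (np.float64(0.07), np.float64(0.0195))]
[0.3 0.4 0.4] [-0.3  0.5  0.7] [-0.5  0.2  0. ] [-1.3  0.1 -0.4] [-0.   0.6 -0.2] [0.1 0.  0.5] [0.6 0.2 0.1] [-0.2  0.1  1. ] 
0.062 0.0626 [ 2.1 -0.1  2.9]
0.06 0.0608 [ 1.1 -0.3  4.3]
0.058 0.0587 [ 0.2 -0.1  4.2]
0.056 0.055 [-0.2  0.7 -0.5]
0.054 0.0531 [ 0.8 -0.  -0.3]
0.052 0.0518 [ 0.7 -0.5  0.2]
0.05 0.0516 [-2.9 -1.4  8.7]
0.048 0.0514 [-6.3 -3.9 14.7]
0.046 0.0513 [-8.7 -5.1 23.5]
[-0.4  0.1 -0.8] t 20.35 p [0.4222 0.2781 0.1486] F [-0.4  0.1 -0.8] w 0.002
L 2840 slope 0.0015306013951443057 z mid 0.05140905428377805
t 21.17 p [0.3088 0.2095 0.2775] F [ 0.1  0.2 -0.5] w 0.004
```

The force drop and the flat depth (slope 0.0015, z 51.4 mm) show the long cover has snapped shut. Now the short box.

```bash
python3 - <<'E'
from cover import *
R=ori((0,0,-1),bv('S',(0,1,0)))
print(manip.solve_ik(bw('S',(.115,0,.12)),R))
manip.movep(bw('S',(-.1,0,.28)),R); st()
close('S',.115)
manip.movep(bw('S',(-.17,.05,.3)),R)
angle('S','t3.npz'); c=angle('L','t4.npz'); st()
cv2.imwrite('pics/end.png',c["color"][...,::-1])
E
```

```text
[-4.62109569e-01  4.22749776e-01  1.12954645e+00 -4.44089210e-16
  1.58929643e+00 -2.15856960e+00]
t 23.0 p [ 0.4262 -0.2812  0.2801] F [-0.7 -0.8 -0.2] w 0.006
[-0.4  0.1  0.2] [-0.5  0.3  0. ] [ 0.1  0.1 -0.5] [-0.3  0.1 -0. ] [ 0.1  0.1 -0.1] [1.1 0.6 0.4] [-0.6 -0.6 -0.2] [ 1.2 -0.3 -0.2] 
0.062 0.0626 [2.4 0.4 2.4]
0.06 0.0608 [1.7 0.  4.6]
0.058 0.0589 [-0.2 -0.4  5.3]
0.056 0.0551 [-0.2 -0.9 -0.5]
0.054 0.0529 [-0.4  0.1 -0.3]
0.052 0.0518 [-0.3 -0.1 -0.2]
0.05 0.0516 [-2.5  1.9  6.7]
0.048 0.0515 [-5.1  3.  14.3]
0.046 0.0513 [-7.8  5.1 21.2]
[ 0.   0.1 -0.5] t 30.81 p [ 0.4783 -0.2749  0.1486] F [ 0.   0.1 -0.5] w 0.007
S 1581 slope 0.002820745301669025 z mid 0.0515401492980673
L 2846 slope 0.000848878048358204 z mid 0.05138782567129393
t 31.73 p [ 0.3502 -0.241   0.2971] F [-0.  -0.2 -0.1] w 0.005
```

View pics/end.png

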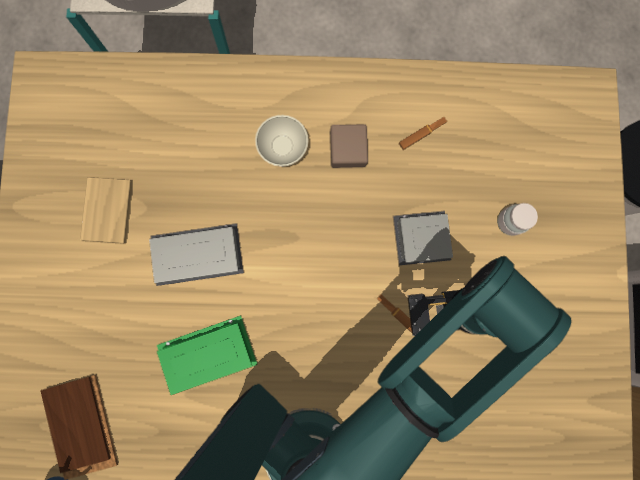

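Both covers are shut: long at (197,255), short at (423,238). The bowl, clay, jar, bat and the other knives are where they were, and the arm is clear of everything. Handing in.

```bash
python3 -c "
from plant import job; print(job.finish_job())"
```

```text
the job is handed in; nothing more can be done
None
```

I put the leftmost knife flat in the long box, snapped the long cover shut, then did the same with the short one. The job was handed in at about 32 s of the 64 s allowed; it returned no verdict.

**Knife:** the depth reading put the handle top at 20.5 mm and the blade top at 11 mm, which is what a knife flat on the 5 mm floor should give. It was roughly central in the box, but I couldn't see it again after the cover closed.

**Covers:** on both, the pressing force dropped suddenly during the press, which is the snap. Afterwards both lay level at about 51.4–51.5 mm, with slopes of 0.001 (long) and 0.003 rad (short), under the 0.03 limit. After the snap I pressed on to about 24 N (long) and 21 N (short), more than the 8 to 12 N you suggested.

**Everything else:** in the last picture the bowl, clay, jar, bat, green box and other knives looked unmoved, and the arm was clear of everything.

**Disagreement:** before closing, the depth data gave the short cover's starting angle as about 1.74 rad, slightly below the stated 1.8 to 2.1. It made no difference to the closing. No check failed.

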